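# Lay out the stripped reel parts on their matching pads

### The job

The reel has been stripped for service: put each of its four loose parts (white roller, black crank arm, brass gear housing, grey rubber cap) on the blue pad that bears its silhouette, right way up and centred over the silhouette, with the crank arm and the housing lined up with theirs, either end first. Do not turn the reel on its turntable, and leave the oil bottle standing where it is.

Things in the scene. Friction and masses are not known exactly. Their poses are not given: they have to be found in the camera images.
- roller: White ceramic line roller standing on end: a round spool 26 mm in diameter, 22 mm tall, waisted to 21 mm halfway up, with a dark bore mark on top. Can be gripped across its diameter at any yaw. Origin: centre of its underside; z up along its axis. 20 to 45 g.
- crank: Black anodised crank arm lying flat on the cart: a straight bar 14 mm wide and 10 mm thick with an identical 24 mm round eye at each end, 96 mm long over all (eye centres 36 mm either side of the middle); the two ends are alike. Origin: centre of its underside, midway along; x along its length, y across the 14 mm width (grip here), z up. 40 to 85 g.
- housing: Brass gear housing: a block 50 mm (x) by 44 mm (y) by 24 mm tall, with a round boss on top (30 mm diameter, to 34 mm height over all, dark bore mark) and a low 8 mm thick rounded lug at each x end (76 mm over the lugs). The two ends are alike. Grip the block across its 44 mm y width. Origin: centre of its underside; z up. 125 to 255 g.
- cap: Mid-grey rubber cap, rigid: a round button 40 mm in diameter, 18 mm tall, bevelled at the top edge (straight side to 13 mm). Can be gripped across its diameter at any yaw. Origin: centre of its underside; z up. 17 to 35 g.
- pad_roller: Fixed flat blue pad, 110 x 70 mm, 4 mm thick (top face 4 mm above the cart top), with a flat silhouette centred on it and no rim: a small white disc 26 mm in diameter (the roller). Origin: centre of its underside; x along its 110 mm side, z up. It may be in any of four places in the far row and slightly turned.
- pad_crank: Fixed flat blue pad, 110 x 70 mm, 4 mm thick (top face 4 mm above the cart top), with a flat silhouette centred on it and no rim: a black bar with round ends 96 mm long along x, 14 mm wide, eyes 24 mm (the crank arm). Origin: centre of its underside; x along its 110 mm side, z up. It may be in any of four places in the far row and slightly turned.
- pad_housing: Fixed flat blue pad, 110 x 70 mm, 4 mm thick (top face 4 mm above the cart top), with a flat silhouette centred on it and no rim: a brass-yellow rectangle 50 mm along x by 44 mm with a rounded lug at each x end (the gear housing). Origin: centre of its underside; x along its 110 mm side, z up. It may be in any of four places in the far row and slightly turned.
- pad_cap: Fixed flat blue pad, 110 x 70 mm, 4 mm thick (top face 4 mm above the cart top), with a flat silhouette centred on it and no rim: a grey disc 40 mm in diameter (the rubber cap). Origin: centre of its underside; x along its 110 mm side, z up. It may be in any of four places in the far row and slightly turned.
- reel_nose (a point): Bystander: front end of the spool of the silver reel body, 64 mm above the cart. The reel is clamped on a freely rotating steel turntable (140 mm in diameter, fixed to the cart at one side of the parts); the whole stands 127 mm tall. This point lies 60 mm from the turntable axis, along the point's -x direction from here to the axis; any touch spins it.
- oil_bottle: Bystander: loose yellow oil bottle with red cap, 42 mm in diameter, 115 mm tall, standing at the other side of the parts from the turntable. Origin: centre of its underside.
There are look-alikes about, which are no part of the job. Of the things that look like the cap, take the one that is nearest to the robot's base at the start. What is meant by the crank is not purple, and is the smaller of those in its own colour.

How it is judged:
At the end, for the whole second after the job is handed in: Each of the four parts rests, still and right way up (within 0.15 rad), on the pad with its own silhouette, its centre within 12 mm of the pad's centre; the crank arm and housing lie along their silhouettes within 0.2 rad, either way round (horizontal distance between roller and pad_roller below 0.012 m and z of roller in the frame of pad_roller between 0.002 and 0.007 m and angle between each of roller, crank, housing, cap's own z axis and vertical below 0.15 rad and linear speed of each of roller, crank, housing, cap below 0.02 m/s and angular speed of each of roller, crank, housing, cap below 0.2 rad/s and horizontal distance between crank and pad_crank below 0.012 m and z of crank in the frame of pad_crank between 0.002 and 0.007 m and angle between the x axis of crank and the x axis of pad_crank, either way round below 0.2 rad and horizontal distance between housing and pad_housing below 0.012 m and z of housing in the frame of pad_housing between 0.002 and 0.007 m and angle between the x axis of housing and the x axis of pad_housing, either way round below 0.2 rad and horizontal distance between cap and pad_cap below 0.012 m and z of cap in the frame of pad_cap between 0.002 and 0.007 m); the robot touches nothing.
It fails at once if the reel is turned: its nose moves more than 20 mm (distance of reel_nose from where it was at the start of the episode above 0.02 m).
It fails at once if the oil bottle is moved more than 20 mm or tipped (distance of oil_bottle from where it was at the start of the episode above 0.02 m or angle between oil_bottle's own z axis and vertical above 0.3 rad).
It also fails if it takes over 93 s, if anything falls off the work surface, if the arm or the gripper's body presses on something with over 40 N, if the wrist force passes 120 N, or if a joint passes its speed limit or range.

### The arm

A 7-joint arm with a two-finger parallel gripper is mounted at the origin on the work surface. World frame = base frame: x ahead of the robot, y to its left, z up, the work surface at z = 0. Lengths are in m, angles in rad, forces in N, time in s.
With the tool pointing down it reaches from about 0.4 to 0.875 m from the base axis. Payload 19.3 kg.
Tool frame: the origin (TCP) lies at the very end of the fingers, on their centre line; the grasp point (between the pads) lies 19 mm behind it; z points along the fingers, y is the line along which they close (so a half turn about z gives the same grasp; the last joint's range is limited). The gripper opens to 85 mm and grips with 20 to 120 N. Pads are 22 mm wide; open, the fingers measure 114 mm over their backs; the gripper's body (76 mm by 85 mm) begins 54 mm behind the grasp point. The pads swing forward as they close: fully open they stand 13 mm farther back than shut.
Start: joints at [-1.307, 0.521, -0.036, 1.599, 0.021, 1.021, -0.113], TCP at [0.205, 0.59, 0.231] pointing down, gripper open.
Joint ranges: [-2.91, 2.91], [-0.3, 2.13], [-1.5, 1.42], [0.17, 2.43], [-1.26, 4.41], [0.16, 1.93], [-2.52, 2.52]. Speed limits (rad/s): [1.89, 1.89, 2.39, 2.39, 3.01, 3.01, 3.01].

### API

Orientations are given as a rotation vector (axis times angle).
In Python, from cell import bot gives the robot as it stands.
- The arm moves only by the tool arm_command, never from a script. Its argument "moves" is a list of rows, each a list of 7 numbers: the turn, a rotation vector about the tool's x, y, z in degrees, then the shift along the tool's x, y, z in cm, then the opening, from -1 (shut) to 1 (fully open). In form: [[wx, wy, wz, dx, dy, dz, jaw], ...]. A call has 1 to 5 rows; each row shifts and turns the commanded pose from where the row before left it, along the tool's axes as they then stand; what a row does not reach is not made up. A row lasts 1/12 s, in which the tool goes at most 41.7 mm and 7.16 degrees, less where a joint would pass 70% of its speed; a pose out of reach is approached as far as the arm can. A call with a gripper value outside its range is refused whole. The fingers move at their own pace and stop on an object; "force" is the grip in N (left out, the last holds). Time passes only in rows, so rows that do not move let the fingers close. It gives the time, the measured TCP pose, the force, the opening and the grip force at its end, in the units of the state.
- bot.sense(): the state, without advancing time (a new reading comes with each control period).
- bot.read_camera(name): name is "side" or "top"; returns (picture, depth): 480x640x3 uint8, red, green, blue; 480x640 float32, m along the optical axis (not along the pixel's ray), 0 where there is no reading.
- bot.camera_info(name): a dict with "mtx" (3x3 intrinsics, pixels), "k1" (the pictures are not rectified: a ray, as slopes to the right and down, at radius r is drawn at 1 + k1 r^2 times it, then the intrinsics apply), "world_to_cam" (4x4, takes a point from world to camera coordinates). Camera axes: x right, y up, looking along -z (the intrinsics and any distortion apply to the point x, -y, -z); pixel columns grow to the right and rows downward; lengths in m; the calibration is good to about 2 mm. A picture is of the moment at which its call begins. camera_info takes no time and is no camera call.
- bot.finish_job(): hands the job in; it is judged then, once.
The state is a dict: "t": time; "joint_positions": joint angles; "joint_velocities": joint speeds; "effort": joint torques, N m; "ee_pos": TCP position; "ee_rot": TCP orientation; "contact_force": force on the tool from outside, world axes, zero at the start; "torque": the same for the moment, N m; "gripper_width": opening from 0.0 (shut) to 1.0 (fully open); "gripper_force": force on a finger pad.
Only numpy, scipy, OpenCV 4.12 (cv2) and the standard library are available. Lean on these libraries where they do the work, as an engineer would, in place of code of your own. Each camera call takes 0.05 s, during which the arm holds its last target. There are 200 camera calls.

## Working session

There is one attempt and no reset: what is moved stays moved. The work goes in short steps, Python scripts to look and compute and a tool call to move; the robot and the scene stay as the last step left them, time stands still between calls to the robot, and variables do not carry over. Pictures are saved under pics/ and viewed, at most 14 in all, crops included, and the job is handed in when it is done.

Besides the shell and the picture viewer there is one more tool, called after "Call:" by a JSON object that holds its "op" and its "data". arm_command: Moves the arm, as the interface text tells. Its arguments: {"type":"object","properties":{"moves":{"type":"array"},"force":{"type":"number"}},"required":["moves"]}

```bash
mkdir -p pics; ls
python3 - <<'E'
from cell import bot
import cv2,numpy as np
for n in("top","side"):
    p,d=bot.read_camera(n); cv2.imwrite(f"pics/{n}0.png",p[:,:,::-1]); np.save(f"{n}_d0.npy",d)
    i=bot.camera_info(n); print(n,i["mtx"],i["k1"],np.round(np.linalg.inv(i["world_to_cam"]),3))
s=bot.sense();print(s)
E
```

```text
pics
top [[479.15845686   0.         313.50044737]
 [  0.         479.15845686 237.38240125]
 [  0.           0.           1.        ]] -0.06959381729468495 [[ 0.01   0.998 -0.067  0.395]
 [-0.999  0.012  0.031  0.022]
 [ 0.032  0.067  0.997  1.19 ]
 [ 0.     0.     0.     1.   ]]
side [[470.25503438   0.         319.89839876]
 [  0.         470.25503438 229.38482492]
 [  0.           0.           1.        ]] -0.03821769398594895 [[ 0.788  0.458 -0.411  0.005]
 [-0.615  0.574 -0.54  -0.615]
 [-0.011  0.679  0.734  0.882]
 [ 0.     0.     0.     1.   ]]
{'t': 0.1, 'joint_positions': array([-1.30721662,  0.52195074, -0.03627709,  1.59991875,  0.02119063,
        1.02116077, -0.11278598]), 'joint_velocities': array([ 1.18215008e-03,  2.09019614e-04,  2.08422424e-04, -3.69717688e-03,
        9.89856573e-05, -6.55651868e-04,  1.63160855e-03]), 'effort': array([ 4.65430450e-03, -9.28488064e+01,  1.98479444e+00, -3.70541739e+01,
        1.82049576e-02,  5.12635845e-03, -4.67358973e-05]), 'ee_pos': array([0.20471847, 0.59019799, 0.2307977 ]), 'ee_rot': array([-5.21927018e-01, -3.09784949e+00,  1.64902647e-03]), 'contact_force': array([-0.12430007, -0.52185927,  0.01756028]), 'torque': array([ 0.01155754, -0.01965535,  0.03777616]), 'gripper_force': 0.0, 'gripper_width': 0.9969971196162783}
```

View pics/top0.png

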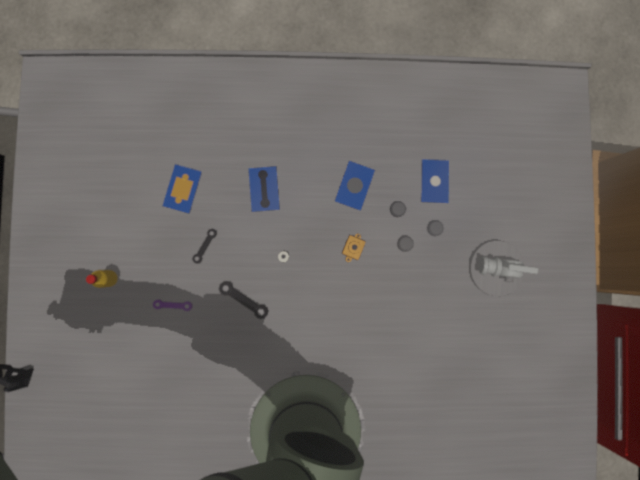

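View pics/side0.png

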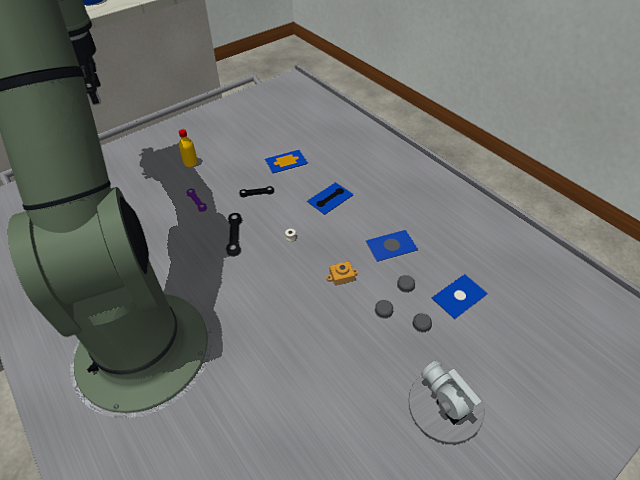

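Top view: pads lie at (182,189) housing, (264,188) crank, (355,186) cap and (435,181) roller. Parts: black small crank (205,246), roller (283,257), housing (354,247). Caps are at (398,209), (405,243) and (435,228), with (405,243) looking nearest to the base. The bottle is at (100,279) and the reel at (497,267).

```bash
cat > h.py <<'E'
from cell import bot
import cv2,numpy as np
def world(n,uv,z):
    i=bot.camera_info(n);K=i["mtx"];T=np.linalg.inv(i["world_to_cam"])
    uv=np.array(uv,float).reshape(-1,1,2)
    q=cv2.undistortPoints(uv,K,np.array([i["k1"],0,0,0.]))[:,0]
    r=np.c_[q[:,0],-q[:,1],-np.ones(len(q))]@T[:3,:3].T
    s=(z-T[2,3])/r[:,2]
    return T[:3,3]+r*s[:,None]
def blob(mask,seed,n,z,R=30):
    """connected component nearest seed -> world centre, long-axis yaw (deg), extents"""
    k,l,st,c=cv2.connectedComponentsWithStats(mask.astype(np.uint8))
    ok=[j for j in range(1,k) if st[j,4]>15]
    j=min(ok,key=lambda j:np.hypot(*(c[j]-seed)))
    v,u=np.nonzero(l==j)
    w=world(n,np.c_[u,v],z)[:,:2]
    (cx,cy),wh,a=cv2.minAreaRect((w*1000).astype(np.float32))
    ev,E=np.linalg.eigh(np.cov(w.T));a2=np.degrees(np.arctan2(E[1,1],E[0,1]))
    return np.round(w.mean(0),4),np.round([cx/1000,cy/1000],4),np.round(wh,1),round(a,1),round(a2,1),len(u)
E
python3 - <<'E'
from h import *
p=cv2.imread("pics/top0.png");hsv=cv2.cvtColor(p,cv2.COLOR_BGR2HSV)
H,S,V=[hsv[:,:,k].astype(int) for k in range(3)]
blue=(abs(H-112)<12)&(S>150)
for nm,s in dict(housing=(182,189),crank=(264,188),cap=(355,186),roller=(435,181)).items():
    # fill pad holes
    m=blue.astype(np.uint8); cs,_=cv2.findContours(m,0,2); f=np.zeros_like(m); cv2.drawContours(f,cs,-1,1,-1)
    print("pad",nm,blob(f,s,"top",.004))
yel=(abs(H-18)<8)&(S>130)&(V>100)
print("housing",blob(yel,(354,247),"top",.02)); print("hpad sil",blob(yel,(182,189),"top",.004))
dark=(V<75)
print("crank",blob(dark,(205,246),"top",.010))
for s in((398,209),(405,243),(435,228)): print("cap",blob((V<95),s,"top",.015))
print("roller",blob((V>170)&(S<60),(283,257),"top",.022)); print("rsil",blob((V>170)&(S<60),(435,181),"top",.004))
print("bottle",world("top",[(91,280)],.115),"reel",world("top",[(497,267),(537,270),(478,264)],.06))
d=np.load("top_d0.npy")
for u,v in((398,209),(405,243),(435,228),(354,247),(283,253),(205,246),(330,230)):
    q=world("top",[(u,v)],0)[0]; print(u,v,V[v,u],S[v,u],d[v,u])
c=cv2.resize(p[150:320,140:450],None,fx=2.5,fy=2.5,interpolation=cv2.INTER_CUBIC);cv2.imwrite("pics/c0.png",c)
E
```

```text
pad housing (array([0.5926, 0.3155]), array([0.5926, 0.3153]), array([ 63.9, 102.9]), 75.3, np.float64(165.1), 1036)
pad crank (array([0.5926, 0.3155]), array([0.5926, 0.3153]), array([ 63.9, 102.9]), 75.3, np.float64(165.1), 1036)
pad cap (array([ 0.5969, -0.12  ]), array([ 0.6068, -0.1163]), array([ 62. , 101.7]), 71.2, np.float64(148.1), 541)
pad roller (array([ 0.5969, -0.12  ]), array([ 0.6068, -0.1163]), array([ 62. , 101.7]), 71.2, np.float64(148.1), 541)
housing (array([ 0.4505, -0.1116]), array([ 0.4503, -0.1119]), array([40.6, 60.8]), 68.4, np.float64(158.4), 303)
hpad sil (array([0.5931, 0.3159]), array([0.5933, 0.3158]), array([39. , 68.1]), 73.5, np.float64(164.9), 322)
crank (array([0.45  , 0.2537]), array([0.4506, 0.254 ]), array([20.2, 92.3]), 61.2, np.float64(150.8), 193)
cap (array([ 0.5487, -0.2219]), array([ 0.5481, -0.2215]), array([37. , 37.6]), 45.4, np.float64(146.9), 152)
cap (array([ 0.4653, -0.2331]), array([ 0.4636, -0.2364]), array([30. , 38.1]), 63.2, np.float64(158.0), 76)
cap (array([ 0.5036, -0.3098]), array([ 0.502 , -0.3147]), array([35.5, 37.8]), 89.6, np.float64(165.7), 90)
roller (array([0.424 , 0.0602]), array([0.4255, 0.0597]), array([17. , 19.5]), 0.7, np.float64(91.3), 28)
rsil (array([0.4244, 0.0607]), array([0.426 , 0.0602]), array([17.3, 19.8]), 0.7, np.float64(91.3), 28)
bottle [[0.3651371  0.48620449 0.115     ]] reel [[ 0.40437243 -0.45609333  0.06      ]
 [ 0.3977423  -0.55678229  0.06      ]
 [ 0.41124129 -0.40900266  0.06      ]]
398 209 95 5 1.184846
405 243 99 10 1.1818577
435 228 98 8 1.1877359
354 247 78 10 1.1604723
283 253 169 21 1.1644464
205 246 54 5 1.1771636
330 230 117 11 1.1997578
```

View pics/c0.png

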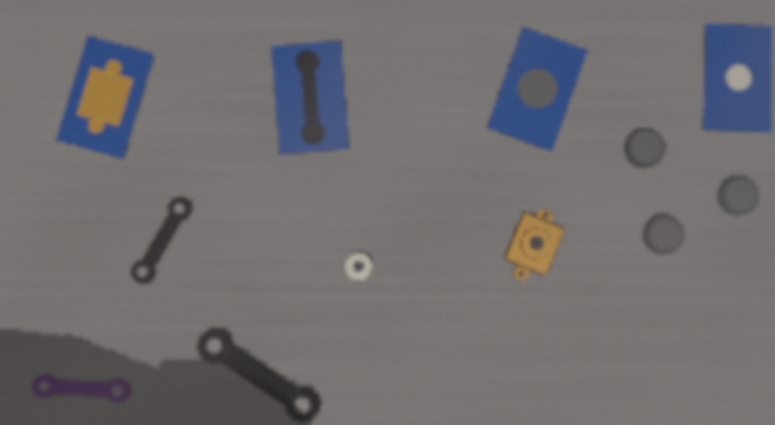

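The crop confirms that the small black crank's eyes are at crop (180,208) and (143,271), that the nearest cap is at (663,233), and that the crank silhouette eyes are at (307,61) and (313,132). I'll refine these with looser thresholds.

Run:
```python
from h import *
p=cv2.imread("pics/top0.png");hsv=cv2.cvtColor(p,cv2.COLOR_BGR2HSV)
H,S,V=[hsv[:,:,k].astype(int) for k in range(3)]
blue=(abs(H-112)<14)&(S>70); m=blue.astype(np.uint8); cs,_=cv2.findContours(m,0,2); f=np.zeros_like(m); cv2.drawContours(f,cs,-1,1,-1)
for nm,s in dict(housing=(182,189),crank=(264,188),cap=(355,186),roller=(435,181)).items():print("pad",nm,blob(f,s,"top",.004))
g=lambda pts,z:np.round(world("top",(np.array(pts)+.5)/2.5-.5+[140,150],z)[:,:2],4)
a=g([(180,208),(143,271)],.01);print("crank",a.mean(0),np.degrees(np.arctan2(*(a[0]-a[1])[::-1])),np.hypot(*(a[0]-a[1])))
a=g([(307,61),(313,132)],.004);print("crpad",a.mean(0),np.degrees(np.arctan2(*(a[0]-a[1])[::-1])))
a=g([(114,66),(96,127)],.004);print("hpad",a.mean(0),np.degrees(np.arctan2(*(a[0]-a[1])[::-1])))
a=g([(545,214),(521,273)],.008);print("house",a.mean(0),np.degrees(np.arctan2(*(a[0]-a[1])[::-1])),g([(536,243)],.034))
print("caps",g([(663,233),(738,195),(645,147)],.016),"roller",g([(359,266)],.022),"pads cap,roller",g([(538,89),(738.5,77)],.004))
w=(V>140)&(S<60);print("roller",blob(w,(283,257),"top",.018));print(blob(w,(435,181),"top",.004))
from scipy.spatial.transform import Rotation as R
print(R.from_rotvec(bot.sense()["ee_rot"]).as_matrix().round(3))
```

```text
pad housing (array([0.5926, 0.3153]), array([0.593 , 0.3153]), array([ 69.6, 109.7]), 75.3, np.float64(165.3), 1213)
pad crank (array([0.5951, 0.1114]), array([0.5951, 0.1113]), array([109.2,  69.3]), 5.3, np.float64(-174.6), 1201)
pad cap (array([ 0.607 , -0.1162]), array([ 0.6073, -0.1163]), array([ 69.8, 110. ]), 70.7, np.float64(160.4), 1197)
pad roller (array([ 0.6223, -0.3212]), array([ 0.6223, -0.321 ]), array([ 69.4, 109.1]), 88.3, np.float64(178.4), 1145)
crank [0.4507  0.25375] -29.21806125238837 0.07149664327784906
crpad [0.59555 0.11085] 5.829579079242335
hpad [0.59295 0.3151 ] -14.537677746576062
house [ 0.4511 -0.1125] -21.868579185372543 [[ 0.4503 -0.1124]]
caps [[ 0.4625 -0.2409]
 [ 0.5013 -0.3167]
 [ 0.548  -0.2231]] roller [[0.4265 0.059 ]] pads cap,roller [[ 0.6066 -0.1173]
 [ 0.6226 -0.3218]]
roller (array([0.4259, 0.0601]), array([0.4269, 0.0598]), array([24.4, 24.4]), 0.6, np.float64(50.6), 82)
(array([ 0.6224, -0.3216]), array([ 0.6226, -0.3216]), array([20.7, 23.3]), 89.4, np.float64(-171.1), 70)
[[-0.945  0.328 -0.   ]
 [ 0.328  0.945 -0.001]
 [-0.    -0.001 -1.   ]]
```

Call:
{"op": "arm_command", "data": {"moves": [[0, 0, 0, -3.4, -2.4, 0, 1], [0, 0, 0, -3.4, -2.4, 0, 1], [0, 0, 0, -3.4, -2.4, 0, 1], [0, 0, 0, -3.4, -2.4, 0, 1], [0, 0, 0, -3.4, -2.4, 0, 1]], "force": 50}}

```text
t: 0.52
ee_pos: [0.3267, 0.4195, 0.2311]
ee_rot: [-0.522, -3.098, 0.001]
contact_force: [1.8, 0.3, 0.2]
gripper_width: 1.004
gripper_force: 0.0
```

Call:
{"op": "arm_command", "data": {"moves": [[0, 0, 0, -3.4, -2.4, 0, 1], [0, 0, 0, -3.4, -2.4, 0, 1], [0, 0, 0, -3.4, -2.4, 0, 1], [0, 0, 0, -3.4, -2.4, 0, 1], [0, 0, 0, 0, 0, 0, 1]]}}

```text
t: 0.93
ee_pos: [0.4274, 0.279, 0.2314]
ee_rot: [0.535, 3.094, -0.003]
contact_force: [0.7, -1.2, 0.0]
gripper_width: 1.001
gripper_force: 0.0
```

Call:
{"op": "arm_command", "data": {"moves": [[0, 0, 5, 0, 0, 0, 1], [0, 0, 5.1, 0, 0, 0, 1], [0, 0, 0, 0, 0, 4, 1], [0, 0, 0, 0, 0, 0, 1], [0, 0, 0, 0, 0, 0, 1]]}}

```text
t: 1.35
ee_pos: [0.4223, 0.2856, 0.1906]
ee_rot: [-0.791, -3.038, 0.005]
contact_force: [-0.4, 0.6, 0.5]
gripper_width: 0.993
gripper_force: 0.0
```

```bash
cat > go.py <<'E'
import sys,numpy as np
from scipy.spatial.transform import Rotation as R
from cell import bot
# usage: go.py x y z yaw(tool-x world deg): total turn wz, then shift (after the turn) in cm
x,y,z,yaw=map(float,sys.argv[1:5]);s=bot.sense();M=R.from_rotvec(s["ee_rot"]).as_matrix()
c=np.degrees(np.arctan2(M[1,0],M[0,0]));d=(yaw-c+90)%180-90
M2=M@R.from_euler("z",-d,degrees=True).as_matrix()
sh=np.array([x,y,z])-s["ee_pos"]
print("t",round(s["t"],2),"pos",s["ee_pos"].round(4),"yaw",c.round(2),"tilt",M[:2,2].round(4),"w",round(s["gripper_width"],3))
print("wz",round(-d,2),"shift after turn cm",(M2.T@sh*100).round(2),"now-axes",(M.T@sh*100).round(2),"j",s["joint_positions"].round(2))
E
python3 go.py .4507 .2538 .002 150.8
```

```text
t 1.35 pos [0.4223 0.2856 0.1906] yaw 150.81 tilt [-0.0027 -0.0024] w 0.993
wz 0.01 shift after turn cm [-4.05 -1.32 18.86] now-axes [-4.05 -1.32 18.86] j [-0.77  0.4   0.08  1.94 -0.04  0.81  0.39]
```

Call:
{"op": "arm_command", "data": {"moves": [[0, 0, 0, -2, -0.7, 2, 1], [0, 0, 0, -2, -0.6, 2, 1], [0, 0, 0, 0, 0, 4, 1], [0, 0, 0, 0, 0, 3, 1], [0, 0, 0, 0, 0, 3, 1]]}}

```text
t: 1.77
ee_pos: [0.4526, 0.2555, 0.0514]
ee_rot: [0.793, 3.039, 0.002]
contact_force: [0.4, 0.7, -0.1]
gripper_width: 1.0
gripper_force: 0.0
```

Call:
{"op": "arm_command", "data": {"moves": [[0, 0, 0, 0, 0, 0, 1], [0, 0, 0, 0, 0, 0, 1], [0, 0, 0, 0, 0, 0, 1]]}}

```text
t: 2.02
ee_pos: [0.4527, 0.2559, 0.0534]
ee_rot: [0.792, 3.039, 0.002]
contact_force: [-0.4, 0.3, 0.6]
gripper_width: 1.003
gripper_force: 0.0
```

```bash
python3 go.py .4507 .2538 .002 150.8
```

```text
t 2.02 pos [0.4527 0.2559 0.0534] yaw 150.78 tilt [0.0016 0.0011] w 1.003
wz -0.02 shift after turn cm [ 0.07 -0.29  5.14] now-axes [ 0.07 -0.29  5.14] j [-0.67  0.63  0.06  2.01 -0.07  0.5   0.5 ]
```

Call:
{"op": "arm_command", "data": {"moves": [[0, 0, 0, 0.1, -0.3, 2, 1], [0, 0, 0, 0, 0, 2, 1], [0, 0, 0, 0, 0, 1.1, 1], [0, 0, 0, 0, 0, 0, 0], [0, 0, 0, 0, 0, 0, -1]]}}

```text
t: 2.43
ee_pos: [0.4499, 0.2535, 0.0014]
ee_rot: [0.792, 3.039, 0.001]
contact_force: [-0.1, 0.1, 0.4]
gripper_width: 0.748
gripper_force: 0.0
```

Call:
{"op": "arm_command", "data": {"moves": [[0, 0, 0, 0, 0, 0, -1], [0, 0, 0, 0, 0, 0, -1], [0, 0, 0, 0, 0, 0, -1], [0, 0, 0, 0, 0, 0, -1], [0, 0, 0, 0, 0, 0, -1]]}}

```text
t: 2.85
ee_pos: [0.4496, 0.2533, 0.0011]
ee_rot: [0.793, 3.039, 0.001]
contact_force: [-3.1, -1.3, 13.4]
gripper_width: 0.149
gripper_force: 48.9
```

Call:
{"op": "arm_command", "data": {"moves": [[0, 0, 0, 0, 0, 0, -1], [0, 0, 0, 0, 0, 0, -1], [0, 0, 0, 0, 0, 0, -1], [0, 0, 0, 0, 0, 0, -1], [0, 0, 0, 0, 0, 0, -1]]}}

```text
t: 3.27
ee_pos: [0.4497, 0.2534, 0.0011]
ee_rot: [0.793, 3.039, 0.001]
contact_force: [-1.8, -1.6, 14.0]
gripper_width: 0.145
gripper_force: 48.9
```

Call:
{"op": "arm_command", "data": {"moves": [[0, 0, 0, 0, 0, -2, -1], [0, 0, 0, 0, 0, -3, -1], [0, 0, 0, 0, 0, -3, -1], [0, 0, -6, 0, 0, 0, -1], [0, 0, -6, 0, 0, 0, -1]]}}

```text
t: 3.68
ee_pos: [0.4502, 0.2538, 0.0823]
ee_rot: [0.463, 3.105, 0.003]
contact_force: [0.2, -0.3, -0.6]
gripper_width: 0.144
gripper_force: 49.7
```

Call:
{"op": "arm_command", "data": {"moves": [[0, 0, -6, 0, 0, 0, -1], [0, 0, -6, 0, 0, 0, -1], [0, 0, -6, 0, 0, 0, -1], [0, 0, -4.7, 0, 0, 0, -1], [0, 0, 0, 0, 0, 0, -1]]}}

```text
t: 4.1
ee_pos: [0.4495, 0.253, 0.0805]
ee_rot: [-0.156, 3.138, 0.0]
contact_force: [-0.1, 0.2, -0.8]
gripper_width: 0.142
gripper_force: 49.7
```

```bash
python3 go.py .5953 .1112 .006 185.5
```

```text
t 4.1 pos [0.4495 0.253  0.0805] yaw -174.3 tilt [0.0001 0.0002] w 0.142
wz 0.2 shift after turn cm [-13.16 -15.51   7.45] now-axes [-13.1  -15.56   7.45] j [-0.55  0.58 -0.1   2.    0.1   0.57  0.95]
```

Force z of -0.8 N means the part is held.

Call:
{"op": "arm_command", "data": {"moves": [[0, 0, 0, -2.6, -3.1, 0, -1], [0, 0, 0, -2.6, -3.1, 0, -1], [0, 0, 0, -2.6, -3.1, 0, -1], [0, 0, 0, -2.6, -3.1, 0, -1], [0, 0, 0, -2.7, -3.1, 0, -1]]}}

```text
t: 4.52
ee_pos: [0.5956, 0.1096, 0.0805]
ee_rot: [0.145, -3.138, 0.0]
contact_force: [0.0, 1.2, -0.4]
gripper_width: 0.144
gripper_force: 49.7
```

Call:
{"op": "arm_command", "data": {"moves": [[0, 0, 0, 0, 0, 3, -1], [0, 0, 0, 0, 0, 2, -1], [0, 0, 0, 0, 0, 0, -1], [0, 0, 0, 0, 0, 0, -1], [0, 0, 0, 0, 0, 0, -1]]}}

```text
t: 4.93
ee_pos: [0.5948, 0.1119, 0.0314]
ee_rot: [-0.149, 3.137, 0.0]
contact_force: [-0.5, 0.8, -0.7]
gripper_width: 0.147
gripper_force: 49.7
```

```bash
python3 go.py .5953 .1112 .006 185.5
```

```text
t 4.93 pos [0.5948 0.1119 0.0314] yaw -174.56 tilt [0.0008 0.0002] w 0.147
wz -0.06 shift after turn cm [-0.04 -0.08  2.54] now-axes [-0.04 -0.08  2.54] j [-0.21  0.76 -0.11  1.78  0.13  0.61  1.27]
```

Call:
{"op": "arm_command", "data": {"moves": [[0, 0, 0, 0, -0.1, 1.5, -1], [0, 0, 0, 0, 0, 1, -1], [0, 0, 0, 0, 0, 0, -1], [0, 0, 0, 0, 0, 0, -1], [0, 0, 0, 0, 0, 0, 0]]}}

```text
t: 5.35
ee_pos: [0.5948, 0.1106, 0.006]
ee_rot: [-0.15, 3.138, 0.0]
contact_force: [0.1, -1.1, 0.3]
gripper_width: 0.273
gripper_force: 0.0
```

Call:
{"op": "arm_command", "data": {"moves": [[0, 0, 0, 0, 0, 0, 0], [0, 0, 0, 0, 0, 0, 0], [0, 0, 0, 0, 0, 0, 0], [0, 0, 0, 0, 0, 0, 1], [0, 0, 0, 0, 0, -1, 1]]}}

```text
t: 5.77
ee_pos: [0.5937, 0.1102, 0.0143]
ee_rot: [0.15, -3.136, 0.001]
contact_force: [-1.3, -0.1, 0.1]
gripper_width: 0.768
gripper_force: 0.0
```

Call:
{"op": "arm_command", "data": {"moves": [[0, 0, 0, 0, 0, -2.5, 1], [0, 0, 0, 0, 0, -3, 1], [0, 0, 0, 0, 0, -1.5, 1], [0, 0, 0, 0, 0, 0, 1], [0, 0, 0, 0, 0, 0, 1]]}}

```text
t: 6.18
ee_pos: [0.5952, 0.1104, 0.0867]
ee_rot: [-0.15, 3.136, 0.0]
contact_force: [0.1, -0.4, -0.3]
gripper_width: 0.997
gripper_force: 0.0
```

```bash
python3 go.py .4265 .0595 .003 185.5
```

```text
t 6.18 pos [0.5952 0.1104 0.0867] yaw -174.54 tilt [0.0019 0.0004] w 0.997
wz -0.04 shift after turn cm [17.29 -3.45  8.33] now-axes [17.29 -3.46  8.33] j [-0.2   0.67 -0.12  1.76  0.11  0.71  1.29]
```

Call:
{"op": "arm_command", "data": {"moves": [[0, 0, 0, 3.5, -0.7, 0, 1], [0, 0, 0, 3.5, -0.7, 0, 1], [0, 0, 0, 3.5, -0.7, 0, 1], [0, 0, 0, 3.5, -0.7, 0, 1], [0, 0, 0, 3.3, -0.7, 0, 1]]}}

```text
t: 6.6
ee_pos: [0.4232, 0.0583, 0.0848]
ee_rot: [0.15, -3.136, 0.0]
contact_force: [0.9, -0.1, -0.2]
gripper_width: 1.002
gripper_force: 0.0
```

Call:
{"op": "arm_command", "data": {"moves": [[0, 0, 4, 0, 0, 0, 1], [0, 0, 4, 0, 0, 0, 1], [0, 0, 4, 0, 0, 1.5, 1], [0, 0, 4, 0, 0, 1.5, 1], [0, 0, 4, 0, 0, 0, 1]]}}

```text
t: 7.02
ee_pos: [0.4244, 0.0587, 0.0531]
ee_rot: [-0.402, -3.113, 0.002]
contact_force: [-0.8, 0.3, -0.2]
gripper_width: 0.999
gripper_force: 0.0
```

Call:
{"op": "arm_command", "data": {"moves": [[0, 0, 0, 0, 0, 0, 1], [0, 0, 0, 0, 0, 0, 1]]}}

```text
t: 7.18
ee_pos: [0.4254, 0.059, 0.055]
ee_rot: [-0.393, -3.116, 0.001]
contact_force: [1.0, -0.4, -0.0]
gripper_width: 1.001
gripper_force: 0.0
```

```bash
python3 go.py .4265 .0595 .003 165.5
```

```text
t 7.18 pos [0.4254 0.059  0.055 ] yaw 165.61 tilt [-0.001  -0.0004] w 1.001
wz 0.11 shift after turn cm [-0.1   0.08  5.2 ] now-axes [-0.1   0.08  5.2 ] j [-0.26  0.54 -0.02  2.23  0.03  0.38  1.01]
```

Call:
{"op": "arm_command", "data": {"moves": [[0, 0, 0, -0.1, 0.1, 2, 1], [0, 0, 0, 0, 0, 2, 1], [0, 0, 0, 0, 0, 1.2, 1], [0, 0, 0, 0, 0, 0, 0], [0, 0, 0, 0, 0, 0, -1]]}}

```text
t: 7.6
ee_pos: [0.4267, 0.0596, 0.0033]
ee_rot: [-0.395, -3.116, 0.0]
contact_force: [-0.1, 0.3, 0.1]
gripper_width: 0.749
gripper_force: 0.0
```

Call:
{"op": "arm_command", "data": {"moves": [[0, 0, 0, 0, 0, 0, -1], [0, 0, 0, 0, 0, 0, -1], [0, 0, 0, 0, 0, 0, -1], [0, 0, 0, 0, 0, 0, -1], [0, 0, 0, 0, 0, 0, -1]]}}

```text
t: 8.02
ee_pos: [0.4275, 0.0598, 0.0042]
ee_rot: [0.397, 3.115, 0.001]
contact_force: [-1.9, 0.3, 15.9]
gripper_width: 0.278
gripper_force: 48.2
```

Call:
{"op": "arm_command", "data": {"moves": [[0, 0, 0, 0, 0, 0, -1], [0, 0, 0, 0, 0, 0, -1], [0, 0, 0, 0, 0, 0, -1], [0, 0, 0, 0, 0, 0, -1]]}}

```text
t: 8.35
ee_pos: [0.4275, 0.0598, 0.0042]
ee_rot: [0.397, 3.115, 0.001]
contact_force: [-2.2, -0.4, 14.9]
gripper_width: 0.275
gripper_force: 48.2
```

Call:
{"op": "arm_command", "data": {"moves": [[0, 0, 0, 0, 0, -2, -1], [0, 0, 0, 0, 0, -3, -1], [0, 0, 0, 0, 0, -4, -1], [0, 0, 0, 0, 0, 0, -1], [0, 0, 0, 0, 0, 0, -1]]}}

```text
t: 8.77
ee_pos: [0.4283, 0.06, 0.0956]
ee_rot: [0.396, 3.112, 0.003]
contact_force: [-1.1, 0.1, -1.4]
gripper_width: 0.273
gripper_force: 49.2
```

```bash
python3 go.py .6225 -.3214 .008 165.5
```

```text
t 8.77 pos [0.4283 0.06   0.0956] yaw 165.48 tilt [0.0047 0.0012] w 0.273
wz -0.02 shift after turn cm [-28.32 -32.08   8.8 ] now-axes [-28.33 -32.07   8.8 ] j [-0.25  0.45 -0.03  2.21  0.03  0.48  1.01]
```

Call:
{"op": "arm_command", "data": {"moves": [[0, 0, 0, -2.6, -2.9, 0, -1], [0, 0, 0, -2.6, -2.9, 0, -1], [0, 0, 0, -2.6, -2.9, 0, -1], [0, 0, 0, -2.6, -2.9, 0, -1], [0, 0, 0, -2.6, -2.9, 0, -1]]}}

```text
t: 9.18
ee_pos: [0.5165, -0.1151, 0.0926]
ee_rot: [-0.397, -3.115, -0.0]
contact_force: [0.8, 1.2, -0.3]
gripper_width: 0.271
gripper_force: 49.2
```

Call:
{"op": "arm_command", "data": {"moves": [[0, 0, 0, -2.6, -2.9, 0, -1], [0, 0, 0, -2.6, -2.9, 0, -1], [0, 0, 0, -2.6, -2.9, 0, -1], [0, 0, 0, -2.6, -2.9, 0, -1], [0, 0, 0, -2.6, -2.9, 0, -1]]}}

```text
t: 9.6
ee_pos: [0.6059, -0.2879, 0.0922]
ee_rot: [-0.397, -3.115, -0.001]
contact_force: [1.1, 1.7, -0.6]
gripper_width: 0.267
gripper_force: 49.2
```

Call:
{"op": "arm_command", "data": {"moves": [[0, 0, 0, -2.3, -3.1, 0, -1], [0, 0, 0, 0, 0, 3, -1], [0, 0, 0, 0, 0, 2, -1], [0, 0, 0, 0, 0, 0, -1], [0, 0, 0, 0, 0, 0, -1]]}}

```text
t: 10.02
ee_pos: [0.6195, -0.3213, 0.0418]
ee_rot: [-0.396, -3.114, -0.002]
contact_force: [0.1, 0.5, 0.1]
gripper_width: 0.277
gripper_force: 49.2
```

```bash
python3 go.py .6225 -.3214 .008 165.5
```

```text
t 10.02 pos [ 0.6195 -0.3213  0.0418] yaw 165.49 tilt [-0.0028  0.0014] w 0.277
wz -0.01 shift after turn cm [-0.31  0.07  3.38] now-axes [-0.31  0.07  3.38] j [ 0.42  0.85 -0.04  1.5   0.04  0.79  1.68]
```

Call:
{"op": "arm_command", "data": {"moves": [[0, 0, 0, -0.3, 0.1, 1.5, -1], [0, 0, 0, 0, 0, 1.3, -1], [0, 0, 0, 0, 0, 0.5, -1], [0, 0, 0, 0, 0, 0, -1], [0, 0, 0, 0, 0, 0, -1]]}}

```text
t: 10.43
ee_pos: [0.6235, -0.3217, 0.0104]
ee_rot: [-0.397, -3.116, 0.0]
contact_force: [-0.4, 0.1, -0.1]
gripper_width: 0.275
gripper_force: 49.4
```

Call:
{"op": "arm_command", "data": {"moves": [[0, 0, 0, 0, 0, 0, 0], [0, 0, 0, 0, 0, 0, 0], [0, 0, 0, 0, 0, 0, 0], [0, 0, 0, 0, 0, 0, 0], [0, 0, 0, 0, 0, 0, 1]]}}

```text
t: 10.85
ee_pos: [0.6236, -0.3219, 0.0106]
ee_rot: [0.397, 3.116, -0.0]
contact_force: [-1.0, 0.2, 0.7]
gripper_width: 0.627
gripper_force: 0.0
```

Call:
{"op": "arm_command", "data": {"moves": [[0, 0, 0, 0, 0, -1.5, 1], [0, 0, 0, 0, 0, -3, 1], [0, 0, 0, 0, 0, -4, 1], [0, 0, 0, 0, 0, 0, 1], [0, 0, 0, 0, 0, 0, 1]]}}

```text
t: 11.27
ee_pos: [0.6249, -0.3225, 0.0991]
ee_rot: [0.397, 3.112, -0.002]
contact_force: [-0.9, 0.9, -1.3]
gripper_width: 0.999
gripper_force: 0.0
```

```bash
python3 go.py .4505 -.1122 .003 158.3
```

```text
t 11.27 pos [ 0.6249 -0.3225  0.0991] yaw 165.46 tilt [ 0.0046 -0.0021] w 0.999
wz 7.16 shift after turn cm [24.03 13.09  9.48] now-axes [22.21 15.99  9.48] j [ 0.42  0.79 -0.04  1.47  0.04  0.88  1.68]
```

Call:
{"op": "arm_command", "data": {"moves": [[0, 0, 3.6, 0, 0, 0, 1], [0, 0, 3.6, 0, 0, 0, 1], [0, 0, 0, 3, 1.6, 0, 1], [0, 0, 0, 3, 1.6, 0, 1], [0, 0, 0, 3, 1.6, 0, 1]]}}

```text
t: 11.68
ee_pos: [0.5561, -0.2429, 0.0948]
ee_rot: [-0.593, -3.084, -0.0]
contact_force: [1.6, 0.7, -0.7]
gripper_width: 0.996
gripper_force: 0.0
```

Call:
{"op": "arm_command", "data": {"moves": [[0, 0, 0, 3, 1.6, 0, 1], [0, 0, 0, 3, 1.6, 0, 1], [0, 0, 0, 3, 1.7, 0, 1], [0, 0, 0, 3, 1.7, 0, 1], [0, 0, 0, 3, 1.7, 0, 1]]}}

```text
t: 12.1
ee_pos: [0.4475, -0.1102, 0.0953]
ee_rot: [-0.592, -3.085, -0.0]
contact_force: [0.8, -0.2, 0.8]
gripper_width: 0.998
gripper_force: 0.0
```

Call:
{"op": "arm_command", "data": {"moves": [[0, 0, 0, 0, 0, 2, 1], [0, 0, 0, 0, 0, 0, 1], [0, 0, 0, 0, 0, 0, 1], [0, 0, 0, 0, 0, 0, 1]]}}

```text
t: 12.43
ee_pos: [0.4496, -0.112, 0.0757]
ee_rot: [0.593, 3.085, -0.0]
contact_force: [0.2, -1.3, 0.3]
gripper_width: 1.0
gripper_force: 0.0
```

```bash
python3 go.py .4505 -.1122 .003 158.3
```

```text
t 12.43 pos [ 0.4496 -0.112   0.0757] yaw 158.22 tilt [ 0.0001 -0.0003] w 1.0
wz -0.08 shift after turn cm [-0.09  0.02  7.27] now-axes [-0.09  0.02  7.27] j [ 0.12  0.53 -0.01  2.14  0.01  0.48  1.29]
```

Call:
{"op": "arm_command", "data": {"moves": [[0, 0, 0, -0.1, 0, 2.5, 1], [0, 0, 0, 0, 0, 2.5, 1], [0, 0, 0, 0, 0, 1.5, 1], [0, 0, 0, 0, 0, 0.8, 1], [0, 0, 0, 0, 0, 0, 0]], "force": 60}}

```text
t: 12.85
ee_pos: [0.4497, -0.1121, 0.0014]
ee_rot: [-0.593, -3.083, 0.0]
contact_force: [-0.8, -0.6, -0.5]
gripper_width: 0.886
gripper_force: 0.0
```

Call:
{"op": "arm_command", "data": {"moves": [[0, 0, 0, 0, 0, 0, -1], [0, 0, 0, 0, 0, 0, -1], [0, 0, 0, 0, 0, 0, -1], [0, 0, 0, 0, 0, 0, -1], [0, 0, 0, 0, 0, 0, -1]]}}

```text
t: 13.27
ee_pos: [0.4507, -0.1119, 0.0035]
ee_rot: [0.592, 3.083, -0.0]
contact_force: [-1.7, 0.1, 9.2]
gripper_width: 0.504
gripper_force: 60.3
```

Call:
{"op": "arm_command", "data": {"moves": [[0, 0, 0, 0, 0, 0, -1], [0, 0, 0, 0, 0, 0, -1], [0, 0, 0, 0, 0, 0, -1], [0, 0, 0, 0, 0, 0, -1]]}}

```text
t: 13.6
ee_pos: [0.4507, -0.1119, 0.0035]
ee_rot: [0.592, 3.083, -0.0]
contact_force: [-1.2, -1.4, 9.6]
gripper_width: 0.502
gripper_force: 60.3
```

Call:
{"op": "arm_command", "data": {"moves": [[0, 0, 0, 0, 0, -2, -1], [0, 0, 0, 0, 0, -3, -1], [0, 0, 0, 0, 0, -4, -1], [0, 0, 0, 0, 0, 0, -1], [0, 0, 0, 0, 0, 0, -1]]}}

```text
t: 14.02
ee_pos: [0.4515, -0.1119, 0.0949]
ee_rot: [0.591, 3.08, 0.0]
contact_force: [-0.0, -0.2, -2.1]
gripper_width: 0.495
gripper_force: 62.6
```

```bash
python3 go.py .5929 .3153 .008 165.2
```

```text
t 14.02 pos [ 0.4515 -0.1119  0.0949] yaw 158.26 tilt [ 0.0051 -0.0007] w 0.495
wz -6.94 shift after turn cm [-2.72 44.91  8.73] now-axes [ 2.73 44.91  8.73] j [ 0.13  0.49 -0.01  2.13  0.01  0.52  1.29]
```

Call:
{"op": "arm_command", "data": {"moves": [[0, 0, -3.5, 0, 0, 0, -1], [0, 0, -3.4, 0, 0, 0, -1], [0, 0, 0, -0.2, 3.7, 0, -1], [0, 0, 0, -0.2, 3.7, 0, -1], [0, 0, 0, -0.2, 3.7, 0, -1]]}}

```text
t: 14.43
ee_pos: [0.484, -0.005, 0.0918]
ee_rot: [-0.408, -3.114, 0.0]
contact_force: [0.8, -0.7, -1.5]
gripper_width: 0.498
gripper_force: 62.4
```

Call:
{"op": "arm_command", "data": {"moves": [[0, 0, 0, -0.2, 3.7, 0, -1], [0, 0, 0, -0.2, 3.7, 0, -1], [0, 0, 0, -0.2, 3.7, 0, -1], [0, 0, 0, -0.2, 3.7, 0, -1], [0, 0, 0, -0.2, 3.7, 0, -1]]}}

```text
t: 14.85
ee_pos: [0.541, 0.1722, 0.0915]
ee_rot: [-0.405, -3.114, 0.001]
contact_force: [0.4, -1.1, -2.1]
gripper_width: 0.5
gripper_force: 62.4
```

Call:
{"op": "arm_command", "data": {"moves": [[0, 0, 0, -0.2, 3.8, 0, -1], [0, 0, 0, -0.3, 3.8, 0, -1], [0, 0, 0, -0.3, 3.8, 0, -1], [0, 0, 0, -0.3, 3.8, 0, -1], [0, 0, 0, 0, 0, 2, -1]]}}

```text
t: 15.27
ee_pos: [0.5921, 0.3239, 0.0741]
ee_rot: [0.395, 3.113, 0.011]
contact_force: [0.9, 2.4, -1.4]
gripper_width: 0.498
gripper_force: 62.4
```

Call:
{"op": "arm_command", "data": {"moves": [[0, 0, 0, 0, 0, 2, -1], [0, 0, 0, 0, 0, 0, -1], [0, 0, 0, 0, 0, 0, -1], [0, 0, 0, 0, 0, 0, -1]]}}

```text
t: 15.6
ee_pos: [0.591, 0.3142, 0.0528]
ee_rot: [0.406, 3.115, -0.0]
contact_force: [1.3, 0.7, -2.0]
gripper_width: 0.499
gripper_force: 62.4
```

```bash
python3 go.py .5929 .3153 .008 165.2
```

```text
t 15.6 pos [0.591  0.3142 0.0528] yaw 165.14 tilt [ 0.0001 -0.0001] w 0.499
wz -0.06 shift after turn cm [-0.15  0.16  4.48] now-axes [-0.15  0.16  4.48] j [-0.57  0.8  -0.01  1.59  0.01  0.75  0.73]
```

Call:
{"op": "arm_command", "data": {"moves": [[0, 0, 0, -0.1, 0.2, 2, -1], [0, 0, 0, 0, 0, 1.6, -1], [0, 0, 0, 0, 0, 0.8, -1], [0, 0, 0, 0, 0, 0, -1], [0, 0, 0, 0, 0, 0, -1]]}}

```text
t: 16.02
ee_pos: [0.5927, 0.3161, 0.0091]
ee_rot: [0.406, 3.115, 0.001]
contact_force: [-0.7, -0.1, -0.8]
gripper_width: 0.496
gripper_force: 63.5
```

Call:
{"op": "arm_command", "data": {"moves": [[0, 0, 0, 0, 0, 0, 1], [0, 0, 0, 0, 0, 0, 1], [0, 0, 0, 0, 0, 0, 1], [0, 0, 0, 0, 0, 0, 1], [0, 0, 0, 0, 0, 0, 1]]}}

```text
t: 16.43
ee_pos: [0.5924, 0.3163, 0.0086]
ee_rot: [0.405, 3.115, 0.0]
contact_force: [0.0, -0.3, -0.8]
gripper_width: 1.004
gripper_force: 0.0
```

Call:
{"op": "arm_command", "data": {"moves": [[0, 0, 0, 0, 0, -1.5, 1], [0, 0, 0, 0, 0, -3, 1], [0, 0, 0, 0, 0, -4, 1], [0, 0, 0, 0, 0, 0, 1], [0, 0, 0, 0, 0, 0, 1]]}}

```text
t: 16.85
ee_pos: [0.5936, 0.3169, 0.0968]
ee_rot: [0.405, 3.112, 0.005]
contact_force: [0.8, -0.1, -1.7]
gripper_width: 1.006
gripper_force: 0.0
```

```bash
python3 go.py .4625 -.2405 .002 154.5
```

```text
t 16.85 pos [0.5936 0.3169 0.0968] yaw 165.16 tilt [0.0041 0.0025] w 1.006
wz 10.66 shift after turn cm [-12.14 -55.99   9.29] now-axes [ -1.57 -57.27   9.29] j [-0.58  0.75 -0.    1.57  0.    0.82  0.73]
```

Call:
{"op": "arm_command", "data": {"moves": [[0, 0, 0, -0.1, -4, 0, 1], [0, 0, 0, -0.1, -4, 0, 1], [0, 0, 0, -0.1, -4, 0, 1], [0, 0, 0, -0.1, -4, 0, 1], [0, 0, 0, -0.1, -4, 0, 1]]}}

```text
t: 17.27
ee_pos: [0.5447, 0.1199, 0.0932]
ee_rot: [-0.405, -3.115, 0.001]
contact_force: [1.5, -1.0, 0.9]
gripper_width: 1.001
gripper_force: 0.0
```

Call:
{"op": "arm_command", "data": {"moves": [[0, 0, 0, -0.1, -4, 0, 1], [0, 0, 0, -0.1, -4, 0, 1], [0, 0, 0, -0.1, -4, 0, 1], [0, 0, 0, -0.1, -4, 0, 1], [0, 0, 0, -0.1, -4, 0, 1]]}}

```text
t: 17.68
ee_pos: [0.4985, -0.0746, 0.0933]
ee_rot: [-0.405, -3.115, 0.0]
contact_force: [1.5, -1.2, 0.3]
gripper_width: 1.0
gripper_force: 0.0
```

Call:
{"op": "arm_command", "data": {"moves": [[0, 0, 0, -0.1, -4, 0, 1], [0, 0, 0, -0.1, -4, 0, 1], [0, 0, 0, -0.1, -4, 0, 1], [0, 0, 0, -0.1, -3, 0, 1], [0, 0, 0, -0.1, -2.2, 0, 1]]}}

```text
t: 18.1
ee_pos: [0.4587, -0.2437, 0.0933]
ee_rot: [-0.41, -3.114, 0.001]
contact_force: [-0.3, 0.4, -0.1]
gripper_width: 1.003
gripper_force: 0.0
```

Call:
{"op": "arm_command", "data": {"moves": [[0, 0, 5.3, 0, 0, 0, 1], [0, 0, 5.3, 0, 0, 0, 1], [0, 0, 0, 0, 0, 2, 1], [0, 0, 0, 0, 0, 0, 1], [0, 0, 0, 0, 0, 0, 1]]}}

```text
t: 18.52
ee_pos: [0.4597, -0.2402, 0.0729]
ee_rot: [-0.689, -3.063, -0.001]
contact_force: [0.4, -0.8, 0.1]
gripper_width: 0.999
gripper_force: 0.0
```

```bash
python3 go.py .4625 -.2405 .002 154.5
python3 - <<'E'
from h import *
p,d=bot.read_camera("side"); cv2.imwrite("pics/s1.png",p[:,:,::-1])
E
```

```text
t 18.52 pos [ 0.4597 -0.2402  0.0729] yaw 154.63 tilt [-0.0021  0.0008] w 0.999
wz 0.13 shift after turn cm [-0.29  0.09  7.08] now-axes [-0.29  0.09  7.08] j [ 0.37  0.59 -0.    2.    0.    0.55  1.49]
```

View pics/s1.png

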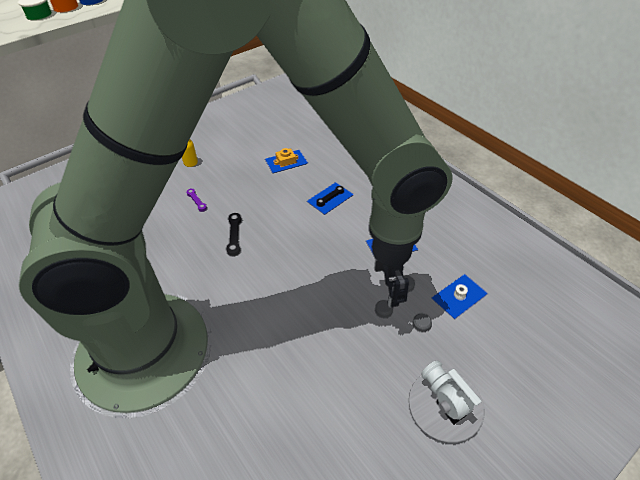

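Side view: the housing (286,157), crank (330,197) and roller (461,292) sit on their pads. The reel and bottle haven't moved, and the gripper at (398,290) is over the cap.

Call:
{"op": "arm_command", "data": {"moves": [[0, 0, 0, -0.3, 0.1, 2.5, 1], [0, 0, 0, 0, 0, 2.5, 1], [0, 0, 0, 0, 0, 1.2, 1], [0, 0, 0, 0, 0, 0.8, 1], [0, 0, 0, 0, 0, 0, 0]], "force": 40}}

```text
t: 18.98
ee_pos: [0.463, -0.2407, 0.0026]
ee_rot: [-0.691, -3.063, -0.0]
contact_force: [0.1, 0.2, -0.0]
gripper_width: 0.882
gripper_force: 0.0
```

Call:
{"op": "arm_command", "data": {"moves": [[0, 0, 0, 0, 0, 0, -1], [0, 0, 0, 0, 0, 0, -1], [0, 0, 0, 0, 0, 0, -1], [0, 0, 0, 0, 0, 0, -1], [0, 0, 0, 0, 0, 0, -1]]}}

```text
t: 19.4
ee_pos: [0.464, -0.2412, 0.0046]
ee_rot: [0.691, 3.063, -0.0]
contact_force: [-2.8, 0.6, 12.9]
gripper_width: 0.442
gripper_force: 38.6
```

Call:
{"op": "arm_command", "data": {"moves": [[0, 0, 0, 0, 0, 0, -1], [0, 0, 0, 0, 0, 0, -1], [0, 0, 0, 0, 0, 0, -1], [0, 0, 0, 0, 0, 0, -1]]}}

```text
t: 19.73
ee_pos: [0.464, -0.2412, 0.0046]
ee_rot: [0.691, 3.063, -0.001]
contact_force: [-2.2, 1.8, 13.4]
gripper_width: 0.441
gripper_force: 38.6
```

Call:
{"op": "arm_command", "data": {"moves": [[0, 0, 0, 0, 0, -2, -1], [0, 0, 0, 0, 0, -3, -1], [0, 0, 0, 0, 0, -4, -1], [0, 0, 0, 0, 0, 0, -1], [0, 0, 0, 0, 0, 0, -1]]}}

```text
t: 20.15
ee_pos: [0.4648, -0.2416, 0.0959]
ee_rot: [0.691, 3.06, -0.001]
contact_force: [-0.4, 0.6, -1.7]
gripper_width: 0.443
gripper_force: 40.8
```

```bash
python3 go.py .6070 -.1166 .007 154.5
```

```text
t 20.15 pos [ 0.4648 -0.2416  0.0959] yaw 154.56 tilt [ 0.0044 -0.0018] w 0.443
wz 0.06 shift after turn cm [-7.41 17.4   8.93] now-axes [-7.43 17.39  8.93] j [ 0.37  0.56 -0.    1.98  0.    0.6   1.49]
```

Call:
{"op": "arm_command", "data": {"moves": [[0, 0, 0, -1.5, 3.5, 0, -1], [0, 0, 0, -1.5, 3.5, 0, -1], [0, 0, 0, -1.5, 3.5, 0, -1], [0, 0, 0, -1.5, 3.5, 0, -1], [0, 0, 0, -1.5, 3.5, 0, -1]]}}

```text
t: 20.57
ee_pos: [0.6071, -0.1135, 0.0927]
ee_rot: [-0.691, -3.064, 0.0]
contact_force: [1.3, -1.6, 0.0]
gripper_width: 0.44
gripper_force: 40.8
```

Call:
{"op": "arm_command", "data": {"moves": [[0, 0, 0, 0, 0, 3, -1], [0, 0, 0, 0, 0, 2, -1], [0, 0, 0, 0, 0, 0, -1], [0, 0, 0, 0, 0, 0, -1], [0, 0, 0, 0, 0, 0, -1]]}}

```text
t: 20.98
ee_pos: [0.6065, -0.1156, 0.0441]
ee_rot: [0.692, 3.064, -0.0]
contact_force: [0.6, -0.5, 0.3]
gripper_width: 0.439
gripper_force: 40.8
```

```bash
python3 go.py .6070 -.1166 .009 154.5
```

```text
t 20.98 pos [ 0.6065 -0.1156  0.0441] yaw 154.53 tilt [ 0.0004 -0.0003] w 0.439
wz 0.03 shift after turn cm [-0.08 -0.06  3.51] now-axes [-0.08 -0.06  3.51] j [ 0.08  0.75  0.01  1.75 -0.01  0.65  1.23]
```

Call:
{"op": "arm_command", "data": {"moves": [[0, 0, 0, -0.1, -0.1, 1.5, -1], [0, 0, 0, 0, 0, 1.5, -1], [0, 0, 0, 0, 0, 0.5, -1], [0, 0, 0, 0, 0, 0, -1], [0, 0, 0, 0, 0, 0, -1]]}}

```text
t: 21.4
ee_pos: [0.6071, -0.1168, 0.0088]
ee_rot: [0.692, 3.064, 0.0]
contact_force: [0.6, -0.0, -0.6]
gripper_width: 0.44
gripper_force: 43.9
```

Call:
{"op": "arm_command", "data": {"moves": [[0, 0, 0, 0, 0, 0, 1], [0, 0, 0, 0, 0, 0, 1], [0, 0, 0, 0, 0, 0, 1], [0, 0, 0, 0, 0, 0, 1], [0, 0, 0, 0, 0, 0, 1]]}}

```text
t: 21.82
ee_pos: [0.6069, -0.1165, 0.0084]
ee_rot: [0.691, 3.064, -0.0]
contact_force: [0.2, 0.7, 0.2]
gripper_width: 1.003
gripper_force: 0.0
```

Call:
{"op": "arm_command", "data": {"moves": [[0, 0, 0, 0, 0, -1.5, 1], [0, 0, 0, 0, 0, -3, 1], [0, 0, 0, 0, 0, -4, 1], [0, 0, 0, 0, 0, -4, 1], [0, 0, 0, 0, 0, -3, 1]]}}

```text
t: 22.23
ee_pos: [0.6072, -0.1166, 0.1665]
ee_rot: [0.691, 3.063, 0.0]
contact_force: [1.1, 0.3, 0.2]
gripper_width: 0.998
gripper_force: 0.0
```

Call:
{"op": "arm_command", "data": {"moves": [[0, 0, 0, 4, 0, 0, 1], [0, 0, 0, 4, 0, 0, 1], [0, 0, 0, 4, 0, 0, 1], [0, 0, 0, 4, 0, 0, 1], [0, 0, 0, 0, 0, 0, 1]]}}

```text
t: 22.65
ee_pos: [0.4559, -0.0455, 0.1631]
ee_rot: [-0.687, -3.061, 0.001]
contact_force: [2.0, 0.0, 0.9]
gripper_width: 1.003
gripper_force: 0.0
```

Run:
```python
from h import *
p,d=bot.read_camera("top"); q,d=bot.read_camera("side")
cv2.imwrite("pics/t2.png",p[:,:,::-1])
a=cv2.resize(p[150:310,140:460,::-1],(800,400),interpolation=cv2.INTER_CUBIC)
b=cv2.resize(q[:,:,::-1],(267,200)); c=np.zeros((600,800,3),np.uint8);c[:400]=a;c[400:,:267]=b
e=cv2.resize(q[130:340,240:520,::-1],(267,200));c[400:,267:534]=e;cv2.imwrite("pics/c2.png",c)
hsv=cv2.cvtColor(p,cv2.COLOR_RGB2HSV);H,S,V=[hsv[:,:,k].astype(int) for k in range(3)]
print("housing",blob((abs(H-18)<8)&(S>90)&(V>100),(182,189),"top",.028))
print("crank",blob(V<75,(264,188),"top",.014))
print("roller",blob((V>140)&(S<60),(435,181),"top",.022))
```

```text
housing (array([0.5912, 0.3145]), array([0.5899, 0.3157]), array([44.3, 69.6]), 76.6, np.float64(167.4), 393)
crank (array([0.599 , 0.1108]), array([0.5947, 0.1106]), array([90.5, 17.8]), 4.9, np.float64(-174.5), 141)
roller (array([ 0.6233, -0.3224]), array([ 0.6244, -0.3227]), array([22.8, 23.2]), 1.1, np.float64(138.8), 61)
```

View pics/c2.png

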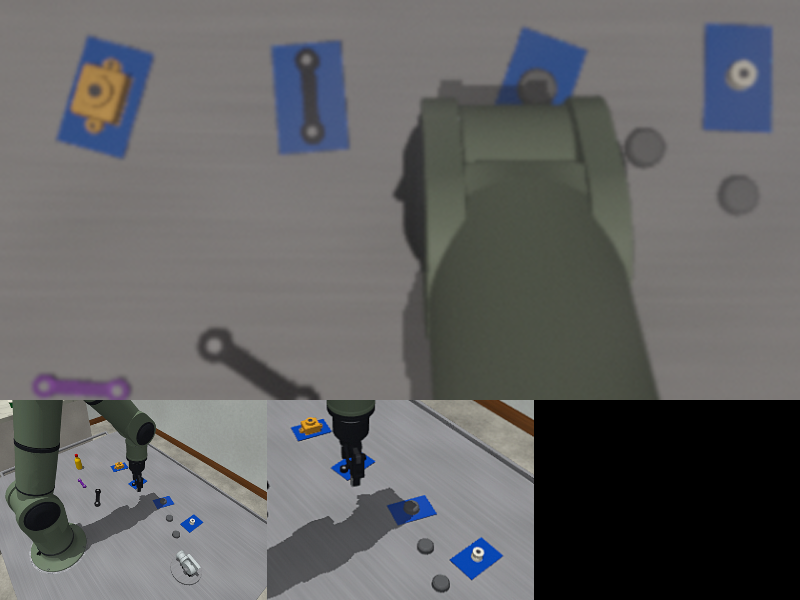

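The composite shows all four parts on their own pads: housing (95,90), crank (308,97), cap (537,86) and roller (742,74). The three I measured are within 3 mm of their pads, and the cap matches its silhouette position. I'm handing in.

```bash
python3 -c "
from cell import bot
print(bot.finish_job())"
```

```text
the job is handed in; nothing more can be done
None
```

All four parts are on their pads, centred and lined up by camera check (the cap, partly hidden by the arm, judged by eye). The reel and oil bottle look unmoved, and I handed the job in at about 23 s; no verdict was returned.

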